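# Turn the chosen keepsake urn to the front of the display

## Task

The family has chosen the urn with the yellow sticker on its lid: turn the rotating display gently, pushing its lobed rim round with a fingertip, until that urn stands squarely behind the brass plaque at the front, and then take the hand away. Do not touch, lift or shift any of the urns on their lobes, and leave the other things on the table as they are.

Things in the scene. Friction and masses are not known exactly. Their poses are not given: they have to be found in the camera images.
- stand: fixed foot under the turntable, 156 mm across, 18 mm high, with a tongue (56 mm wide, 12 mm high) running out to the front, where it carries an upright with a blank brass plaque (96 mm wide, 57 mm high, 190 to 220 mm from the axis). Origin: on the table at the turning axis; x points level to the middle of the plaque, the front; z up
- turntable: light wooden turntable, underside 26, top 48 mm above the table; origin: axis, underside. Five round lobes (radius 52, centres 115 mm from the axis, at 0, 72, 144, 216, 288 deg from its x) round a core of radius 88; the rim valleys between lobes are 31 mm at the narrowest, wider outwards. Turns both ways without stops; light drag (under 1.5 N at the rim) stops it at once after a slow push
- urn_purple: keepsake urn with a purple body, steel lid and a bright yellow round sticker (19 mm) on top of the lid: the marked one, on the lobe at 0 deg, 63 mm tall, 43 mm across at the belly (39 mm up), 31 mm foot, loose, about 150 g, standing on a turntable lobe, 92 mm from the axis (one urn a lobe). Origin: centre of its underside, z up
- urn_magenta: keepsake urn with a magenta body and steel lid, 63 mm tall, 43 mm across at the belly (39 mm up), 31 mm foot, loose, about 150 g, standing on a turntable lobe, 92 mm from the axis (one urn a lobe). Origin: centre of its underside, z up
- urn_black: keepsake urn with a black body and steel lid, 63 mm tall, 43 mm across at the belly (39 mm up), 31 mm foot, loose, about 150 g, standing on a turntable lobe, 92 mm from the axis (one urn a lobe). Origin: centre of its underside, z up
- urn_pearl: keepsake urn with a pearl white body and steel lid, 63 mm tall, 43 mm across at the belly (39 mm up), 31 mm foot, loose, about 150 g, standing on a turntable lobe, 92 mm from the axis (one urn a lobe). Origin: centre of its underside, z up
- urn_teal: keepsake urn with a teal body and dark steel lid, 63 mm tall, 43 mm across at the belly (39 mm up), 31 mm foot, loose, about 150 g, standing on a turntable lobe, 92 mm from the axis (one urn a lobe). Origin: centre of its underside, z up
- pen_jar: loose glass pen jar, 92 mm across, 85 mm high with four pens standing out to 140 mm; origin at the centre of its underside
- stapler: loose grey and black stapler, 150 x 38 x 57 mm, lying along its x axis; origin at the centre of its underside
- ring_box_a: loose navy ring box, 58 x 62 x 47 mm; origin at the centre of its underside
- ring_box_b: second loose navy ring box, the same size; origin at the centre of its underside
There are look-alikes about, which are no part of the job. What is shaped like the urn_black but brown or green is not meant. There is more than one size of the urn_pearl; the one meant has the size given above.

How it is judged:
By the outcome, as a careful person would: the job done as asked, in the order asked, and still so for the second after the job is handed in, with the robot touching nothing.
It also fails if it takes over 64 s, if anything falls off the work surface, if the arm or the gripper's body presses on something with over 40 N, if the wrist force passes 120 N, or if a joint passes its speed limit or range.

## Robot

A 6-joint arm with a two-finger parallel gripper is mounted at the origin on the work surface. World frame = base frame: x ahead of the robot, y to its left, z up, the work surface at z = 0. Lengths are in m, angles in rad, forces in N, time in s.
With the tool pointing down it reaches from about 0.425 to 0.95 m from the base axis. Payload 14.7 kg.
Tool frame: the origin (TCP) lies at the very end of the fingers, on their centre line; the grasp point (between the pads) lies 19 mm behind it (r.grasp_offset is the distance from the TCP to the grasp point, in m); z points along the fingers, y is the direction in which the jaws open and shut (so a half turn about z gives the same grasp; the last joint's range is limited). The gripper opens to 85 mm and grips with 20 to 120 N. Pads are 22 mm wide; open, the fingers measure 114 mm over their backs; the gripper's body (76 mm by 85 mm) begins 54 mm behind the grasp point. The pads swing forward as they close: fully open they stand 13 mm farther back than shut.
Start: joints at [1.17, 0.48, 1.596, -0, 1.065, -0.047], TCP at [0.225, 0.61, 0.197] pointing down, gripper open.
Joint ranges: [-2.75, 2.75], [-0.82, 2.05], [0.23, 2.67], [-1.56, 4.7], [0.09, 2.69], [-2.92, 2.92]. Speed limits (rad/s): [1.89, 1.89, 2.39, 3.01, 3.01, 3.01].

## Interface

Orientations are given as a 3x3 rotation matrix whose columns are the frame's x, y, z axes.
In Python, from station import state, imaging, job, finder, r gives the robot as it stands.
- The arm moves only by the shell command python3 -m handwheel 'ROWS' [OPENING]. ROWS is text: rows parted by semicolons, each of 6 numbers parted by spaces: the shift along the tool's x, y, z in mm, then the turn, a rotation vector about the tool's x, y, z in rad. In form: x y z wx wy wz; .... A call has 1 to 12 rows; each row is the pose to reach, as a shift and turn from the pose commanded when the call began, along the tool's axes at that moment; what a row does not reach only later rows make up. A row lasts 1/8 s, in which the tool goes at most 62.5 mm and 10.7 degrees, less where a joint would pass 70% of its speed; a pose out of reach is approached as far as the arm can. A call with a gripper value outside its range is refused whole. OPENING is the finger opening in mm, from 0 to 85.4, set as the call begins (- or left out, the last holds). The fingers move at their own pace and stop on an object; the grip force is fixed at half the most. Time passes only in rows, so rows that repeat a pose let the fingers close. It gives the time, the measured TCP pose, the force and the opening at its end, in the units of the state.
- state(): the state, without advancing time (a new reading comes with each control period).
- imaging.snapshot(name): name is "scene" or "side" or "wrist"; returns the picture (480x640x3 uint8, red, green, blue); there is no depth.
- imaging.camera_info(name): a dict with "intrinsics" (3x3 intrinsics, pixels), "R" (3x3) and "t" (3): a world point X has camera coordinates R X + t. Camera axes: x right, y down, z forward; pixel columns grow to the right and rows downward; lengths in m; the calibration is good to about 2 mm. A picture is of the moment at which its call begins: read the wrist's pose just before it. camera_info takes no time and is no camera call; for the wrist camera it gives the pose at the moment of the call.
- job.finish_job(): hands the job in, once; it reports no verdict.
Trained networks look in the newest picture that a camera, given by its name, has taken for a name from the list of things; names that differ only in an ending like _2 or _b are one class to them, and where a whole thing is asked for, a point or a joint stands for the part that bears it (a point fixed in the world has none). Each returns a list of dicts, best first, with "p" (0 to 1); they miss things now and then, are a little off and sometimes report something else, mostly with a low value. They report only what shows in the picture. A call takes as long as a camera call. They do not tell look-alikes from the thing itself.
- finder.boxes_of(camera, thing): "rect" ([left, top, width, height] as shares, 0 to 1, of the picture: columns of its width, rows of its height, round what is visible of it).
The state is a dict: "t": time; "joint_positions": joint angles; "dq": joint speeds; "tau": joint torques, N m; "eef_pos": TCP position; "tcp_rot": TCP orientation; "force": force on the tool from outside, world axes, zero at the start; "torque": the same for the moment, N m; "opening": finger opening in m.
Only numpy, scipy, OpenCV 4.12 (cv2) and the standard library are available. Lean on these libraries where they do the work, as an engineer would, in place of code of your own. Each camera call takes 0.05 s, during which the arm holds its last target.

## Working session

There is one attempt and no reset: what is moved stays moved. The work goes in short steps, Python scripts to look and compute and a shell command to move; the robot and the scene stay as the last step left them, time stands still between calls to the robot, and variables do not carry over. Pictures are saved under pics/ and viewed, and the job is handed in when it is done.

```bash
mkdir -p pics; ls; cat > h.py <<'E'
from station import state, imaging, job, finder, r
import numpy as np, cv2
def snap(n,f):
    im=imaging.snapshot(n); cv2.imwrite('pics/'+f,im[:,:,::-1]); return im
E
python3 - <<'E'
from h import *
for n in ['scene','side','wrist']:
    snap(n,n+'0.png'); c=imaging.camera_info(n); print(n,np.round(c['intrinsics'],1).tolist(),np.round(c['R'],3).tolist(),np.round(c['t'],3).tolist())
s=state();print(s['t'],s['eef_pos'],s['tcp_rot'],s['opening'])
E
```

```text
pics
scene [[438.1, 0.0, 326.3], [0.0, 438.1, 244.2], [0.0, 0.0, 1.0]] [[0.058, 0.998, -0.005], [0.614, -0.039, -0.789], [-0.787, 0.043, -0.615]] [-0.026, -0.336, 1.506]
side [[598.0, 0.0, 326.3], [0.0, 598.0, 235.4], [0.0, 0.0, 1.0]] [[0.789, -0.615, 0.008], [-0.305, -0.402, -0.863], [0.534, 0.679, -0.505]] [-0.517, 0.242, 1.269]
wrist [[331.3, 0.0, 319.5], [0.0, 331.3, 241.9], [0.0, 0.0, 1.0]] [[0.346, 0.938, -0.0], [0.905, -0.334, 0.262], [0.246, -0.091, -0.965]] [-0.651, -0.036, 0.378]
0.15 [0.22502906 0.60943026 0.19662687] [[-9.38044917e-01  3.46513458e-01 -3.96068258e-04]
 [ 3.46513675e-01  9.38044548e-01 -8.36741733e-04]
 [ 8.15873989e-05 -9.22144398e-04 -9.99999571e-01]] 0.08525301364802877
```

View pics/scene0.png

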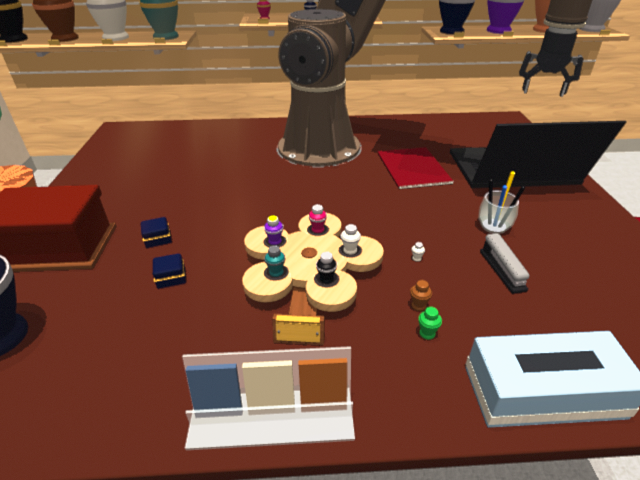

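View pics/side0.png

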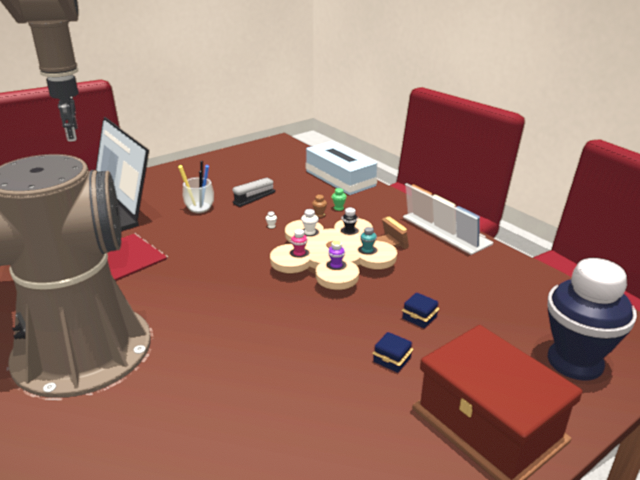

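View pics/wrist0.png

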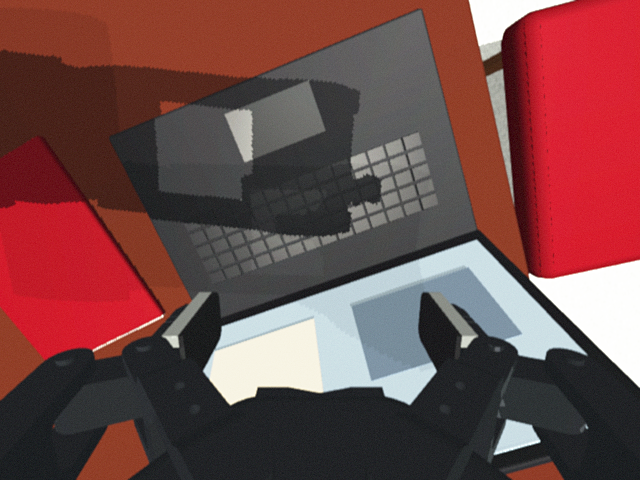

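The scene view shows the turntable centred near (310,253). The purple urn with the yellow sticker is at (274,229), and the plaque at (299,329) is on the far side from the robot. Brown (421,293), green (430,322) and small white (418,250) look-alikes stand off the table's lobes. I'll enlarge the view to confirm the target and measure.

```bash
python3 - <<'E'
from h import *
im=cv2.imread('pics/scene0.png'); cv2.imwrite('pics/c1.png',cv2.resize(im[190:350,230:430],None,fx=4,fy=4,interpolation=cv2.INTER_CUBIC)[:600])
im=cv2.imread('pics/side0.png'); cv2.imwrite('pics/c2.png',cv2.resize(im[180:300,260:420],None,fx=5,fy=5,interpolation=cv2.INTER_CUBIC))
for n in ['scene','side']:
  imaging.snapshot(n)
  for t in ['urn_purple','urn_magenta','urn_black','urn_pearl','urn_teal']:
    for d in finder.boxes_of(n,t)[:3]:
      x,y,w,h=d['rect'];print(n,t,round(d['p'],2),np.round([x*640,y*480,w*640,h*480],1))
print(state()['t'])
E
```

```text
scene urn_purple 0.65 [265.1 214.2  19.1  31.4]
scene urn_black 0.94 [409.  280.7  24.1  25. ]
scene urn_black 0.93 [418.8 306.8  24.4  34.7]
scene urn_black 0.73 [478.4 235.9  51.6  56.9]
scene urn_pearl 0.92 [340.8 223.3  22.9  32.8]
scene urn_pearl 0.51 [410.9 244.6  16.   17.5]
scene urn_teal 0.87 [264.3 244.6  21.4  33.2]
scene urn_teal 0.43 [153.8 252.2  33.6  36.2]
scene urn_teal 0.32 [244.2 212.4 138.1 102.5]
side urn_purple 0.67 [330.9 242.5  14.7  29. ]
side urn_magenta 0.7 [291.7 230.2  14.4  25.4]
side urn_black 0.86 [342.8 212.3  16.5  23. ]
side urn_black 0.81 [330.8 186.8  17.5  22.2]
side urn_black 0.73 [313.2 193.7  19.5  24. ]
side urn_pearl 0.8 [304.8 209.6  14.2  22.3]
side urn_teal 0.7 [360.9 223.7  17.8  29.5]
0.75
```

View pics/c1.png

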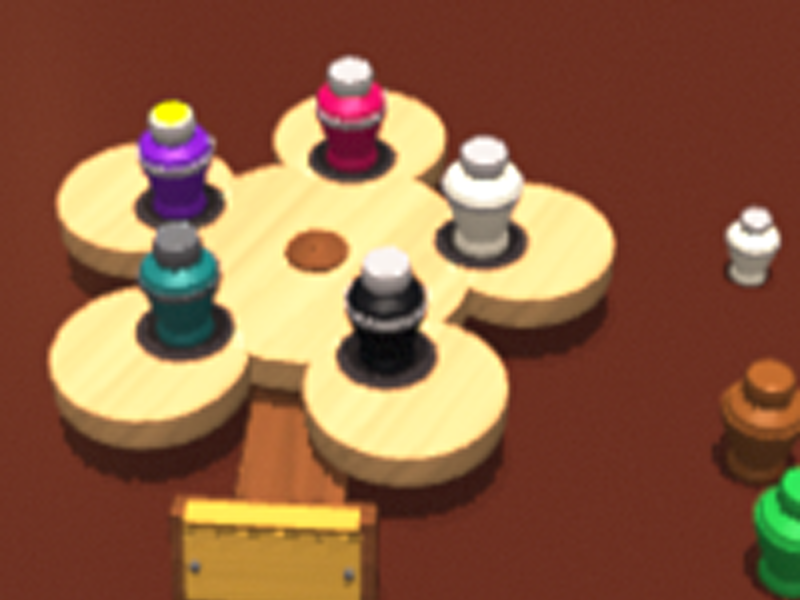

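View pics/c2.png

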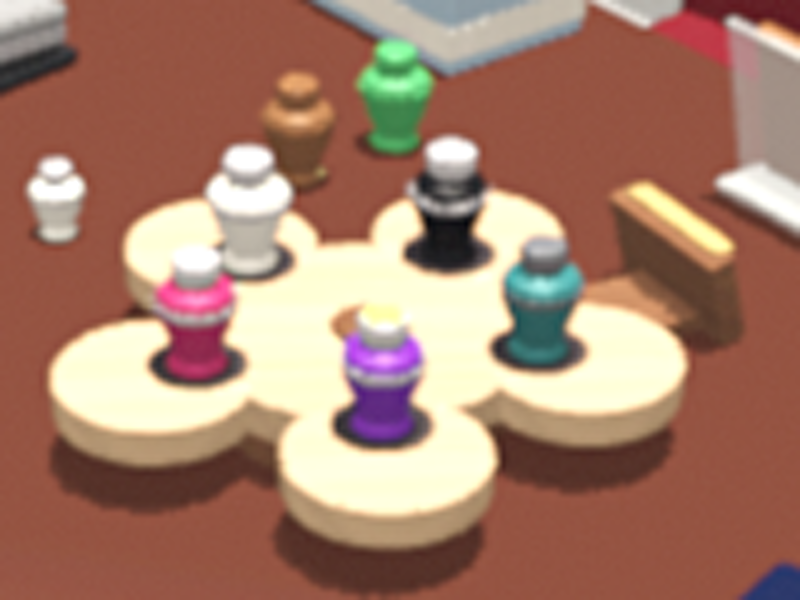

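```bash
cat >> h.py <<'E'
def ray(n,px,z):
    c=imaging.camera_info(n);R=np.array(c['R']);t=np.array(c['t']);K=np.array(c['intrinsics'])
    o=-R.T@t; d=R.T@np.linalg.solve(K,[px[0],px[1],1]); return o+d*(z-o[2])/d[2]
def proj(n,X):
    c=imaging.camera_info(n);v=np.array(c['R'])@np.array(X)+np.array(c['t']);v=np.array(c['intrinsics'])@v;return v[:2]/v[2]
from scipy.optimize import least_squares
def fit(obs):
    # obs: list (cam,px,kindex) kindex multiples of 72deg, None: hub
    def f(p):
        e=[]
        for n,px,k in obs:
            if k is None: X=[p[0],p[1],.048]
            else:
                a=p[2]+k*np.radians(72); X=[p[0]+.092*np.cos(a),p[1]+.092*np.sin(a),.111]
            e+=list(proj(n,X)-px)
        return np.array(e)
    s=least_squares(f,[.65,-.05,2.5]); return s.x,f(s.x).reshape(-1,2)
E
python3 - <<'E'
from h import *
A=lambda x,y:(x/4+230-.4,y/4+190-.4)
B=lambda x,y:(x/5+260-.4,y/5+180-.4)
S=[('scene',A(172,113),0),('scene',A(350,66),4),('scene',A(484,149),3),('scene',A(386,257),2),('scene',A(178,236),1),('scene',A(317,250),None)]
T=[('side',B(384,314),0),('side',B(197,260),4),('side',B(249,155),3),('side',B(452,148),2),('side',B(545,247),1)]
for k,z in [(x[2],x[1]) for x in S]:
    print(k,ray('scene',z,.111 if k is not None else .048))
for o in (S,T,S+T):
    p,e=fit(o);print(np.round(p,4),np.degrees(p[2]),np.round(e,1).tolist())
# plaque top corners, triangulate
for z in (.06,.07,.08,.09):
    print(z,[np.round(ray('scene',A(*q),z)[:2],4).tolist() for q in [(190,502),(364,508)]],[np.round(ray('side',B(*q),z)[:2],4).tolist() for q in [(648,184),(734,248),(613,200),(702,266)]])
for c in [(172,113)]: pass
E
```

```text
0 [ 0.58726726 -0.12625558  0.111     ]
4 [ 0.54608729 -0.02597797  0.111     ]
3 [0.6323124  0.04249502 0.111     ]
2 [ 0.72057499 -0.01533134  0.111     ]
1 [ 0.69721132 -0.11901488  0.111     ]
None [ 0.63489661 -0.04911462  0.048     ]
[ 0.6364 -0.0489  4.1482] 237.6754841421637 [[-0.2, -0.0], [-0.0, 0.3], [0.1, -0.5], [0.3, 0.4], [-0.3, -0.6], [0.1, 0.4]]
[ 0.6377 -0.0484  4.142 ] 237.31897124746877 [[0.1, 0.3], [-0.1, -0.6], [0.1, 0.6], [0.1, 0.5], [-0.2, -0.7]]
[ 0.6369 -0.0489  4.1458] 237.5381441185185 [[-0.1, 0.1], [0.1, 0.4], [0.2, -0.3], [0.2, 0.6], [-0.4, -0.5], [0.1, 0.6], [0.1, 0.5], [-0.2, -0.4], [-0.1, 0.8], [-0.1, 0.6], [-0.2, -0.6]]
0.06 [[0.8311, -0.1127], [0.8398, -0.0326]] [[0.8479, -0.038], [0.8353, -0.1187], [0.8197, -0.0399], [0.8081, -0.1223]]
0.07 [[0.8405, -0.1116], [0.849, -0.0329]] [[0.8347, -0.0512], [0.8223, -0.1308], [0.8069, -0.053], [0.7954, -0.1344]]
0.08 [[0.8498, -0.1106], [0.8583, -0.0332]] [[0.8216, -0.0643], [0.8093, -0.143], [0.7941, -0.0662], [0.7828, -0.1465]]
0.09 [[0.8592, -0.1096], [0.8675, -0.0335]] [[0.8084, -0.0775], [0.7963, -0.1551], [0.7813, -0.0793], [0.7701, -0.1585]]
```

Purple with the yellow sticker at (273,218) is the only urn that fits: it stands on a lobe, and the teal, magenta, pearl and black lids are all grey or white. The axis is at about (0.637,-0.049), the urn at about 237.5° and the front at about -7°, so it needs about +116°. I'll push the pearl lobe from its clockwise side with shut fingers. First I'll lift clear of the laptop and close.

```bash
python3 -m handwheel '0 0 -50 0 0 0;0 0 -100 0 0 0;0 0 -150 0 0 0;-60 -30 -150 0 0 0.17;-115 -60 -150 0 0 0.34;-170 -90 -150 0 0 0.51;-225 -119 -150 0 0 0.68;-280 -148 -150 0 0 0.85;-335 -177 -150 0 0 1.02;-390 -206 -150 0 0 1.19;-445 -235 -150 0 0 1.36;-500 -264 -150 0 0 1.53' 0
python3 - <<'E'
from h import *
s=state();p=s['eef_pos'];R=s['tcp_rot'];print(s['t'],p,np.degrees(np.arctan2(R[1][1],R[0][1])),s['joint_positions'])
snap('wrist','wrist1.png');snap('scene','scene1.png')
E
```

```text
t: 2.25
eef_pos: [0.602, 0.1893, 0.3473]
tcp_rot: [[0.313, 0.95, 0.0], [0.95, -0.313, 0.0], [0.0, 0.0, -1.0]]
force: [1.1, 1.2, 0.3]
opening: -0.0002
2.25 [0.60195861 0.18930192 0.3472913 ] -18.2610626988128 [2.56589659e-01 3.45331340e-01 1.43897845e+00 9.40727781e-05
 1.35684459e+00 5.75285324e-01]
```

View pics/wrist1.png

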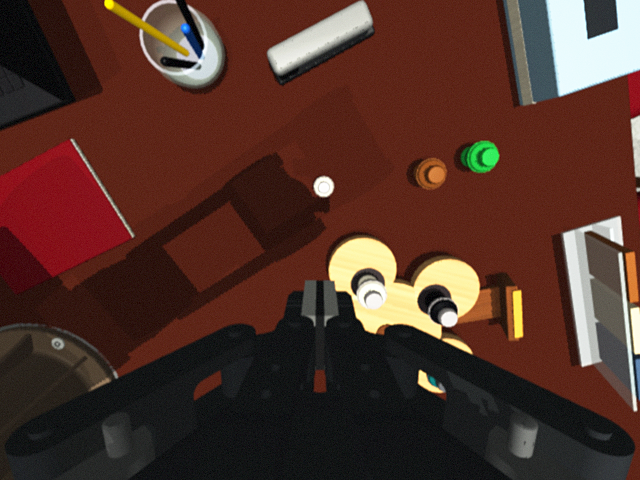

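```bash
python3 - <<'E'
from h import *
s=state();p=np.array(s['eef_pos']);R=np.array(s['tcp_rot'])
c=imaging.camera_info('wrist');cp=-np.array(c['R']).T@np.array(c['t']);print('cam in tool',R.T@(cp-p)*1000)
for z in (0,-20,-40,-60,-80,-100,-120):
  print(z,[np.round(proj('wrist',p+R@(np.array([11 if z>-30 else 0,y,z])/1000))).tolist() for y in (-60,-40,-20,-10,10,20,40,60)])
ax=np.array([.637,-.049])
t=np.array([ax[0]+.140*np.cos(np.radians(57.5)),ax[1]+.140*np.sin(np.radians(57.5)),.347]);print(t,R.T@(t-p)*1000)
E
```

```text
cam in tool [  67.55112331    1.50347615 -177.32738438]
0 [[210.0, 257.0], [245.0, 257.0], [281.0, 257.0], [299.0, 257.0], [334.0, 257.0], [352.0, 257.0], [388.0, 257.0], [423.0, 257.0]]
-20 [[197.0, 269.0], [237.0, 269.0], [277.0, 269.0], [296.0, 269.0], [336.0, 269.0], [356.0, 269.0], [396.0, 269.0], [436.0, 269.0]]
-40 [[184.0, 307.0], [228.0, 307.0], [272.0, 307.0], [294.0, 307.0], [338.0, 307.0], [360.0, 307.0], [404.0, 307.0], [448.0, 307.0]]
-60 [[164.0, 329.0], [214.0, 329.0], [265.0, 329.0], [290.0, 329.0], [341.0, 329.0], [366.0, 329.0], [417.0, 329.0], [467.0, 329.0]]
-80 [[137.0, 360.0], [196.0, 360.0], [255.0, 360.0], [285.0, 360.0], [344.0, 360.0], [374.0, 360.0], [434.0, 360.0], [493.0, 360.0]]
-100 [[98.0, 404.0], [170.0, 404.0], [242.0, 404.0], [278.0, 404.0], [350.0, 404.0], [386.0, 404.0], [457.0, 404.0], [529.0, 404.0]]
-120 [[40.0, 470.0], [131.0, 470.0], [222.0, 470.0], [267.0, 470.0], [358.0, 470.0], [403.0, 470.0], [494.0, 470.0], [585.0, 470.0]]
[0.71222195 0.0690748  0.347     ] [-76.86861268 139.70217847  -0.23881448]
```

```bash
python3 -m handwheel '-25 47 0 0 0 0.1;-50 94 0 0 0 0.2;-77 140 0 0 0 0.249;-77 140 50 0 0 0.249;-77 140 100 0 0 0.249;-77 140 150 0 0 0.249;-77 140 180 0 0 0.249;-77 140 190 0 0 0.249;-77 140 190 0 0 0.249'
python3 - <<'E'
from h import *
s=state();p=s['eef_pos'];R=s['tcp_rot'];print(s['t'],p,np.degrees(np.arctan2(R[1][1],R[0][1])),s['force'])
a=snap('wrist','wrist2.png');b=snap('scene','scene2.png')
c=np.hstack([cv2.resize(a,(400,300)),cv2.resize(b[150:350,200:467],(400,300))]);cv2.imwrite('pics/m2.png',c[:,:,::-1])
E
```

```text
t: 3.48
eef_pos: [0.7104, 0.0749, 0.1574]
tcp_rot: [[0.533, 0.846, -0.0], [0.846, -0.533, 0.0], [-0.0, -0.0, -1.0]]
force: [0.4, -0.9, 1.0]
opening: -0.0001
3.475 [0.71040671 0.07485071 0.15738337] -32.184054159305525 [ 0.41611999 -0.90505602  0.97347067]
```

View pics/m2.png

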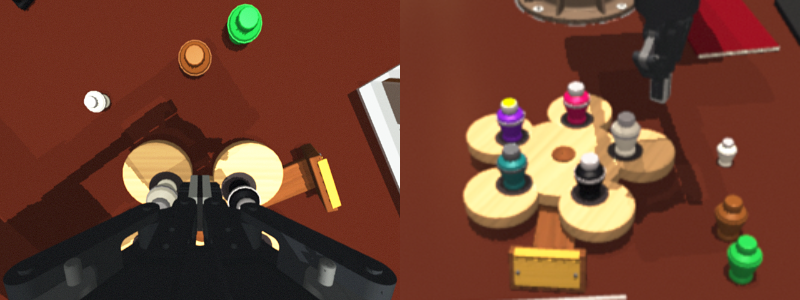

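The wrist view shows the shut fingers over the middle of the valley between the pearl lobe (left) and the black lobe (right), with nothing in the way below. I'll descend there.

```bash
python3 -m handwheel '0 0 30 0 0 0;0 0 60 0 0 0;0 0 85 0 0 0;0 0 105 0 0 0;0 0 118 0 0 0;0 0 125 0 0 0;0 0 125 0 0 0'
python3 - <<'E'
from h import *
a=snap('scene','scene3.png');b=snap('side','side3.png')
c=np.hstack([cv2.resize(a[170:320,220:420],(400,300)),cv2.resize(b[170:320,240:440],(400,300))]);cv2.imwrite('pics/m3.png',c[:,:,::-1])
E
```

```text
t: 4.45
eef_pos: [0.7104, 0.0747, 0.0322]
tcp_rot: [[0.533, 0.846, 0.0], [0.846, -0.533, -0.0], [0.0, 0.0, -1.0]]
force: [-0.2, -0.5, 0.1]
opening: 0.0003
```

View pics/m3.png

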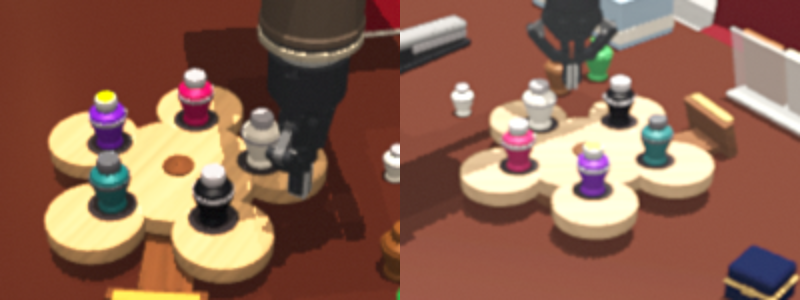

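```bash
cat >> h.py <<'E'
AX=np.array([.637,-.049])
def arc(end,n,rad=.144,yoff=0):
    s=state();p=np.array(s['eef_pos']);R=np.array(s['tcp_rot']);d=p[:2]-AX
    th0=np.degrees(np.arctan2(d[1],d[0]))%360; yaw=np.degrees(np.arctan2(R[1][0],R[0][0]))%360
    print('th',th0,'xdir',yaw,'r',np.hypot(*d))
    for i in range(1,n+1):
        th=th0+(end-th0)*i/n; t=np.radians(th)
        g=np.array([AX[0]+rad*np.cos(t),AX[1]+rad*np.sin(t),p[2]])
        v=R.T@(g-p)*1000; print('%.0f %.0f 0 0 0 %.3f;'%(v[0],v[1],-np.radians(th+0-yaw)),end='')
    print()
E
python3 -c "
from h import *
arc(87,12)"
```

```text
th 59.2068537907262 xdir 57.80069323264005 r 0.14401240530584544
-0 -6 0 0 0 -0.065;-1 -12 0 0 0 -0.105;-1 -17 0 0 0 -0.146;-2 -23 0 0 0 -0.186;-4 -29 0 0 0 -0.227;-5 -34 0 0 0 -0.267;-7 -40 0 0 0 -0.308;-9 -46 0 0 0 -0.348;-11 -51 0 0 0 -0.388;-13 -56 0 0 0 -0.429;-16 -62 0 0 0 -0.469;-18 -67 0 0 0 -0.510;
```

```bash
python3 -m handwheel '0 -6 0 0 0 -0.065;-1 -12 0 0 0 -0.105;-1 -17 0 0 0 -0.146;-2 -23 0 0 0 -0.186;-4 -29 0 0 0 -0.227;-5 -34 0 0 0 -0.267;-7 -40 0 0 0 -0.308;-9 -46 0 0 0 -0.348;-11 -51 0 0 0 -0.388;-13 -56 0 0 0 -0.429;-16 -62 0 0 0 -0.469;-18 -67 0 0 0 -0.51'
python3 - <<'E'
from h import *
a=snap('scene','scene4.png');b=snap('side','side4.png')
c=np.hstack([cv2.resize(a[170:320,220:420],(400,300)),cv2.resize(b[170:320,240:440],(400,300))]);cv2.imwrite('pics/m4.png',c[:,:,::-1])
arc(115,12)
E
```

```text
t: 6.05
eef_pos: [0.6436, 0.0952, 0.0321]
tcp_rot: [[0.049, 0.999, -0.0], [0.999, -0.049, -0.0], [-0.0, -0.0, -1.0]]
force: [-0.2, -1.0, -0.0]
opening: 0.0003
th 87.49257533359162 xdir 87.11829876963401 r 0.1444185972236334
-1 -6 0 0 0 -0.047;-1 -12 0 0 0 -0.087;-2 -17 0 0 0 -0.127;-2 -23 0 0 0 -0.167;-3 -29 0 0 0 -0.207;-5 -34 0 0 0 -0.247;-6 -40 0 0 0 -0.287;-8 -45 0 0 0 -0.327;-10 -51 0 0 0 -0.367;-12 -56 0 0 0 -0.407;-15 -61 0 0 0 -0.447;-17 -66 0 0 0 -0.487;
```

View pics/m4.png

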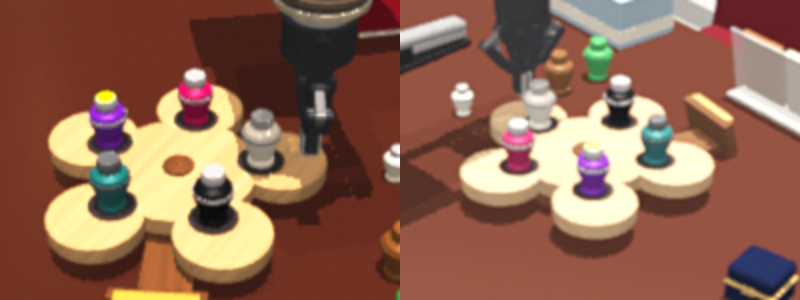

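```bash
python3 - <<'E'
from h import *
p=state()['eef_pos'];print(state()['force'],state()['t'])
for n in('scene','side'): print(n,proj(n,p),proj(n,[p[0],p[1],.06]),[proj(n,[.637,-.049,.048])])
a=cv2.imread('pics/scene4.png');b=cv2.imread('pics/side4.png')
c=np.hstack([cv2.resize(a[200:275,330:405],(400,400),interpolation=2),cv2.resize(b[180:255,260:335],(400,400),interpolation=2)]);cv2.imwrite('pics/m4b.png',c)
E
```

```text
[-0.26028833 -0.28679171  0.34413203] 6.15
scene [373.47422975 257.38077876] [374.25399048 247.65407502] [array([308.9268074 , 252.69290924])]
side [301.70966628 228.162324  ] [301.57890483 219.36479487] [array([332.28825788, 245.47881881])]
```

View pics/m4b.png

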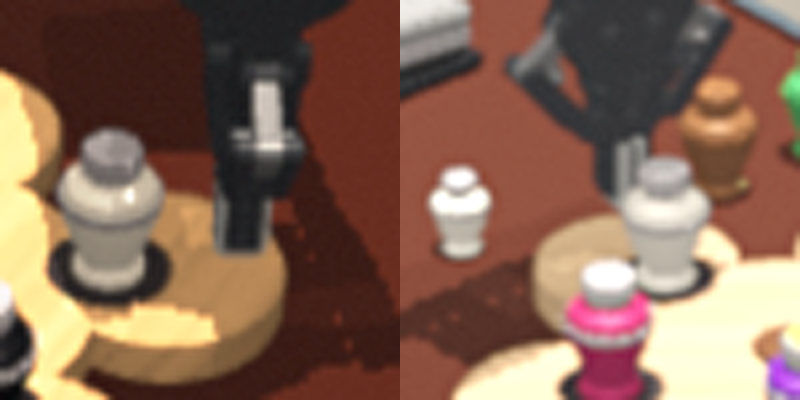

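The turntable did not move: the finger is passing above the pearl lobe. The pictures put the tip at z≈0.06, against 0.032 reported. I'll check this in the earlier pictures.

```bash
python3 - <<'E'
from h import *
P={'scene0':(.225,.6094,.1966),'scene1':(.602,.1893,.3473),'scene2':(.7104,.0749,.1574),'scene3':(.7104,.0747,.0322),'side3':(.7104,.0747,.0322),'side0':(.225,.6094,.1966)}
o=[]
for k,p in P.items():
    n=k[:-1];a=cv2.imread('pics/%s.png'%k);u=proj(n,p);u2=proj(n,[p[0],p[1],p[2]+.03]);print(k,u,u2)
    x,y=[int(max(30,v)) for v in u];x=min(x,605);c=a[y-30:y+30,x-30:x+30];c=cv2.resize(c,(260,260),interpolation=2)
    for q,col in((u,(0,0,255)),(u2,(0,255,0))): cv2.circle(c,(int((q[0]-x+30.5)*260/60),int((q[1]-y+30.5)*260/60)),4,col,-1)
    o.append(c)
cv2.imwrite('pics/t.png',np.vstack([np.hstack(o[:3]),np.hstack(o[3:])]))
E
```

```text
scene0 [537.27900391 110.34915416] [540.43298557  99.79030161]
scene1 [430.19788661 112.72762028] [432.49759915  96.8963275 ]
scene2 [371.96118352 230.21943265] [372.90012963 217.48917436]
scene3 [368.3511836  277.89769106] [369.13773638 267.20795344]
side3 [325.32861256 223.91007514] [325.40396858 214.51723692]
side0 [ 75.99845926 150.68307823] [ 73.8375377  140.74931508]
```

View pics/t.png

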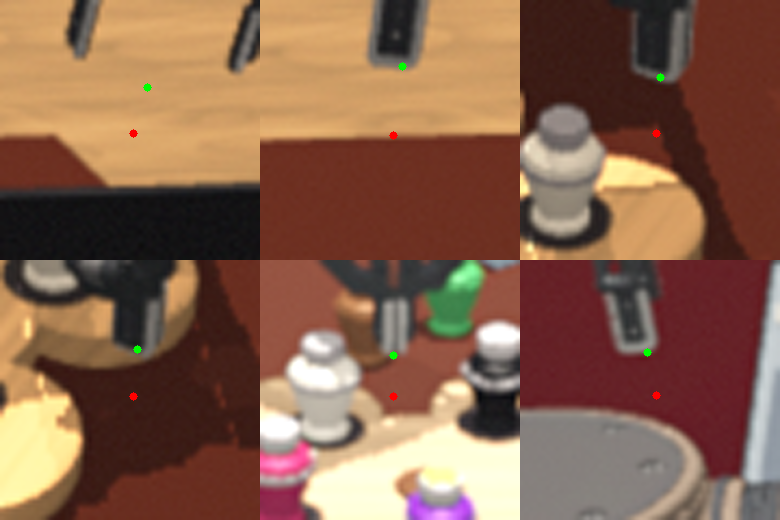

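```bash
python3 - <<'E'
from h import *
a=cv2.imread('pics/side3.png')[140:225,285:365];b=cv2.imread('pics/side4.png')[140:225,260:340]
def dr(c,n,p,x0,y0):
    c=cv2.resize(c,None,fx=5,fy=5,interpolation=2)
    for dz in range(0,140,10):
        u=proj(n,[p[0],p[1],p[2]+dz/1000]);q=(int((u[0]-x0+.5)*5),int((u[1]-y0+.5)*5));cv2.line(c,(q[0]-(60 if dz%50==30 else 20),q[1]),(q[0],q[1]),(0,255,0),1)
    return c
c=np.hstack([dr(a,'side',(.7104,.0747,.0322),285,140),dr(b,'side',(.6436,.0952,.0321),260,140)]);cv2.imwrite('pics/t2.png',c)
E
```

```text
(no output)
```

View pics/t2.png

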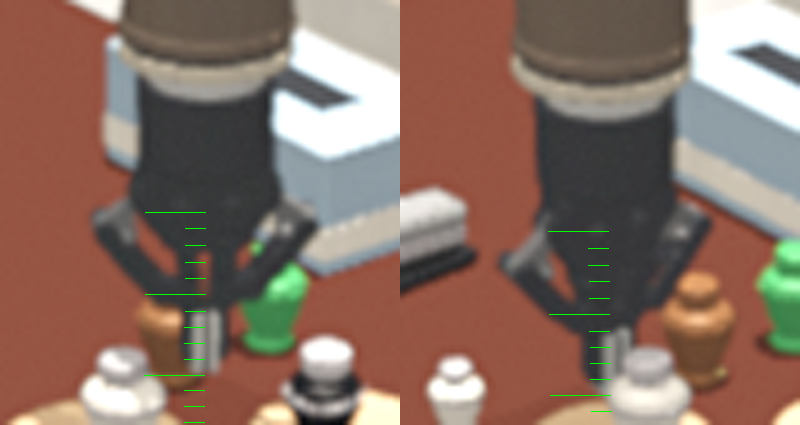

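The tip really is about 30 mm behind the reported TCP, consistently in all views including the wrist (tip row 283 against 257 predicted). The sweep therefore passed above the lobe without contact. I'll back up to the valley and go down 32 mm further, watching force and picture.

```bash
python3 - <<'E'
from h import *
arc(58,8,.143)
E
```

```text
th 87.49257533359162 xdir 87.11829876963401 r 0.1444185972236334
-2 9 0 0 0 0.058;-2 18 0 0 0 0.122;-4 27 0 0 0 0.186;-6 36 0 0 0 0.251;-8 45 0 0 0 0.315;-12 54 0 0 0 0.380;-15 62 0 0 0 0.444;-19 71 0 0 0 0.508;
```

```bash
python3 -m handwheel '-2 9 0 0 0 0.058;-2 18 0 0 0 0.122;-4 27 0 0 0 0.186;-6 36 0 0 0 0.251;-8 45 0 0 0 0.315;-12 54 0 0 0 0.38;-15 62 0 0 0 0.444;-19 71 0 0 0 0.508;-19 71 0 0 0 0.508' && python3 -m handwheel '0 0 6 0 0 0;0 0 12 0 0 0;0 0 18 0 0 0;0 0 18 0 0 0'
python3 - <<'E'
from h import *
p=state()['eef_pos']
a=snap('scene','scene5.png');b=snap('side','side5.png')
c=np.hstack([cv2.resize(a[200:300,310:410],(400,400),interpolation=2),cv2.resize(b[160:260,270:370],(400,400),interpolation=2)]);cv2.imwrite('pics/m5.png',c[:,:,::-1])
for n in('scene','side'): print(proj(n,p+np.array([0,0,.03])))
E
```

```text
t: 7.28
eef_pos: [0.7145, 0.0722, 0.032]
tcp_rot: [[0.532, 0.847, 0.001], [0.847, -0.532, -0.0], [0.0, 0.0, -1.0]]
force: [0.4, -0.4, -0.2]
opening: -0.0
t: 7.78
eef_pos: [0.7133, 0.0725, 0.0133]
tcp_rot: [[0.531, 0.847, -0.001], [0.847, -0.531, -0.0], [-0.001, -0.001, -1.0]]
force: [-0.1, 0.4, 1.3]
opening: 0.0
[367.80182376 274.95710737]
[326.63386691 220.46297362]
```

View pics/m5.png

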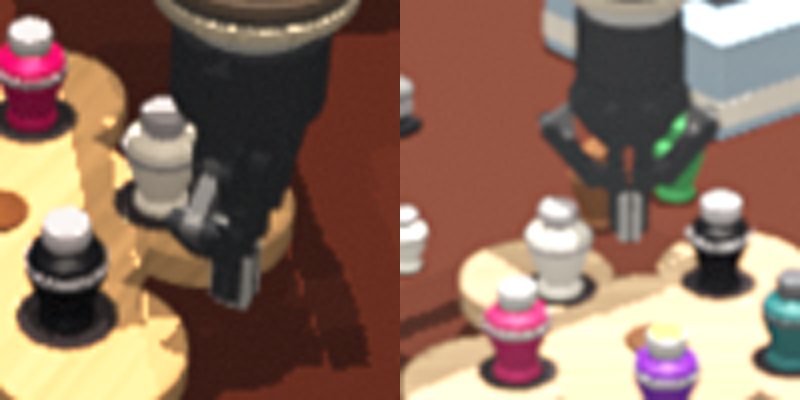

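The tip shows at scene (368,276), so its real height is about 43 mm and it is still free of the lobes. I'll go down 11 mm more.

```bash
python3 -m handwheel '0 0 6 0 0 0;0 0 11 0 0 0;0 0 11 0 0 0'
python3 - <<'E'
from h import *
arc(87,12,.145)
E
```

```text
t: 8.25
eef_pos: [0.7134, 0.0725, 0.0024]
tcp_rot: [[0.531, 0.847, -0.001], [0.847, -0.531, -0.0], [-0.001, -0.001, -1.0]]
force: [-0.1, -0.3, 0.1]
opening: 0.0002
th 57.81565375994621 xdir 57.91215059804848 r 0.1435078182846298
1 -6 0 0 0 -0.041;1 -12 0 0 0 -0.083;0 -18 0 0 0 -0.126;-1 -25 0 0 0 -0.168;-2 -31 0 0 0 -0.211;-3 -37 0 0 0 -0.253;-5 -42 0 0 0 -0.295;-7 -48 0 0 0 -0.338;-9 -54 0 0 0 -0.380;-11 -60 0 0 0 -0.423;-14 -65 0 0 0 -0.465;-17 -71 0 0 0 -0.508;
```

```bash
python3 -m handwheel '1 -6 0 0 0 -0.041;1 -12 0 0 0 -0.083;0 -18 0 0 0 -0.126;-1 -25 0 0 0 -0.168;-2 -31 0 0 0 -0.211;-3 -37 0 0 0 -0.253;-5 -42 0 0 0 -0.295;-7 -48 0 0 0 -0.338;-9 -54 0 0 0 -0.38;-11 -60 0 0 0 -0.423;-14 -65 0 0 0 -0.465;-17 -71 0 0 0 -0.508'
python3 - <<'E'
from h import *
a=snap('scene','scene6.png');b=snap('side','side6.png')
c=np.hstack([cv2.resize(a[170:320,220:420],(400,300)),cv2.resize(b[170:320,240:440],(400,300))]);cv2.imwrite('pics/m6.png',c[:,:,::-1])
arc(117,12,.145)
E
```

```text
t: 9.75
eef_pos: [0.6446, 0.0962, 0.0034]
tcp_rot: [[0.049, 0.999, 0.001], [0.999, -0.049, 0.0], [0.0, 0.001, -1.0]]
force: [0.5, 1.3, -0.1]
opening: -0.0003
th 87.301237685716 xdir 87.14765923478318 r 0.1452088142270951
-0 -6 0 0 0 -0.046;-1 -13 0 0 0 -0.089;-1 -19 0 0 0 -0.132;-2 -25 0 0 0 -0.175;-4 -31 0 0 0 -0.219;-5 -37 0 0 0 -0.262;-7 -43 0 0 0 -0.305;-9 -49 0 0 0 -0.348;-11 -55 0 0 0 -0.391;-14 -61 0 0 0 -0.435;-16 -66 0 0 0 -0.478;-19 -72 0 0 0 -0.521;
```

View pics/m6.png

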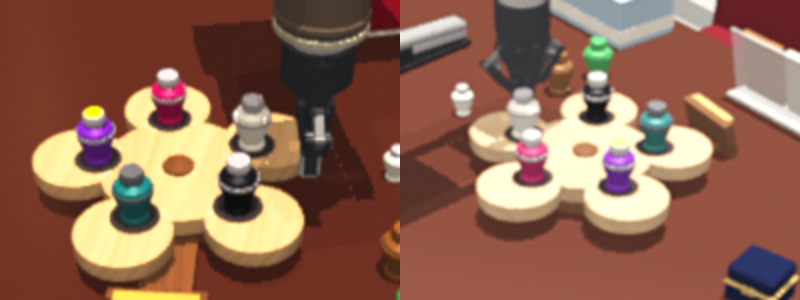

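The lobes have turned about 15–20° and the urns are undisturbed. I'll keep pushing.

```bash
python3 -m handwheel '0 -6 0 0 0 -0.046;-1 -13 0 0 0 -0.089;-1 -19 0 0 0 -0.132;-2 -25 0 0 0 -0.175;-4 -31 0 0 0 -0.219;-5 -37 0 0 0 -0.262;-7 -43 0 0 0 -0.305;-9 -49 0 0 0 -0.348;-11 -55 0 0 0 -0.391;-14 -61 0 0 0 -0.435;-16 -66 0 0 0 -0.478;-19 -72 0 0 0 -0.521'
python3 - <<'E'
from h import *
arc(147,12,.145)
E
```

```text
t: 11.35
eef_pos: [0.5721, 0.0807, 0.0033]
tcp_rot: [[-0.453, 0.891, 0.001], [0.891, 0.453, 0.0], [-0.0, 0.001, -1.0]]
force: [0.4, -0.1, 0.8]
opening: 0.0001
th 116.5869520694393 xdir 116.94614231580975 r 0.1450231046575625
-0 -6 0 0 0 -0.038;-1 -13 0 0 0 -0.082;-1 -19 0 0 0 -0.126;-2 -26 0 0 0 -0.171;-3 -32 0 0 0 -0.215;-5 -38 0 0 0 -0.259;-7 -44 0 0 0 -0.303;-9 -50 0 0 0 -0.348;-11 -56 0 0 0 -0.392;-14 -62 0 0 0 -0.436;-16 -68 0 0 0 -0.480;-20 -74 0 0 0 -0.525;
```

```bash
python3 -m handwheel '0 -6 0 0 0 -0.038;-1 -13 0 0 0 -0.082;-1 -19 0 0 0 -0.126;-2 -26 0 0 0 -0.171;-3 -32 0 0 0 -0.215;-5 -38 0 0 0 -0.259;-7 -44 0 0 0 -0.303;-9 -50 0 0 0 -0.348;-11 -56 0 0 0 -0.392;-14 -62 0 0 0 -0.436;-16 -68 0 0 0 -0.48;-20 -74 0 0 0 -0.525'
python3 - <<'E'
from h import *
a=snap('scene','scene7.png');b=snap('side','side7.png')
c=np.hstack([cv2.resize(a[190:340,230:430],(400,300),interpolation=2),cv2.resize(b[180:300,260:420],(400,300),interpolation=2)]);cv2.imwrite('pics/m7.png',c[:,:,::-1])
arc(171,12,.145)
E
```

```text
t: 12.85
eef_pos: [0.5149, 0.0293, 0.0033]
tcp_rot: [[-0.839, 0.544, 0.0], [0.544, 0.839, 0.0], [-0.0, 0.0, -1.0]]
force: [-1.9, 1.1, 0.4]
opening: 0.0004
th 147.49657369312936 xdir 146.96167533521083 r 0.14512502978215844
-0 -5 0 0 0 -0.044;-1 -10 0 0 0 -0.078;-1 -15 0 0 0 -0.112;-2 -20 0 0 0 -0.146;-2 -25 0 0 0 -0.180;-3 -30 0 0 0 -0.214;-5 -34 0 0 0 -0.249;-6 -39 0 0 0 -0.283;-7 -44 0 0 0 -0.317;-9 -49 0 0 0 -0.351;-11 -53 0 0 0 -0.385;-13 -58 0 0 0 -0.420;
```

View pics/m7.png

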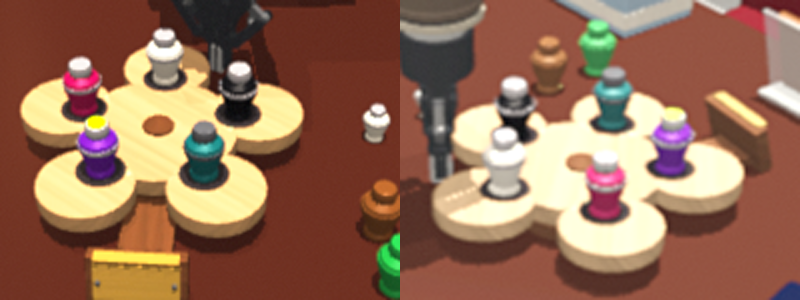

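The purple urn is now at scene (278,251), left of the plaque. I'll measure its angle from the sticker blob and refine the plaque direction.

```bash
cat >> h.py <<'E'
def sticker(n,im):
    h=cv2.cvtColor(im,cv2.COLOR_RGB2HSV); m=cv2.inRange(h,(26,150,150),(34,255,255))
    k,l,st,c=cv2.connectedComponentsWithStats(m); out=[]
    for i in range(1,k):
        if 12<st[i,4]<120:
            X=ray(n,c[i],.111);d=X[:2]-AX
            if abs(np.hypot(*d)-.092)<.012: out.append((st[i,4],np.round(c[i],1).tolist(),round(np.hypot(*d),4),round(np.degrees(np.arctan2(d[1],d[0])),2)))
    return out
E
python3 - <<'E'
from h import *
for n in('scene','side'):
  for k in '067':
    im=cv2.imread('pics/%s%s.png'%(n,k))[:,:,::-1].copy(); print(n,k,sticker(n,im))
im=cv2.imread('pics/scene7.png'); cv2.imwrite('pics/p1.png',cv2.resize(im[280:350,260:340],None,fx=8,fy=8,interpolation=2))
im=cv2.imread('pics/side7.png'); cv2.imwrite('pics/p2.png',cv2.resize(im[205:265,365:435],None,fx=8,fy=8,interpolation=2))
E
```

```text
scene 0 [(np.int32(37), [272.2, 217.5], np.float64(0.0933), np.float64(-123.2))]
scene 6 [(np.int32(37), [266.2, 225.0], np.float64(0.093), np.float64(-104.41))]
scene 7 [(np.int32(47), [277.8, 250.4], np.float64(0.0913), np.float64(-43.14))]
side 0 []
side 6 []
side 7 []
```

View pics/p1.png

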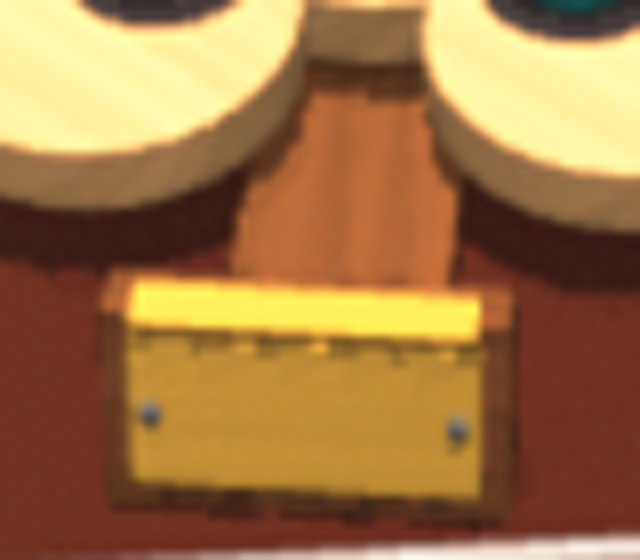

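View pics/p2.png

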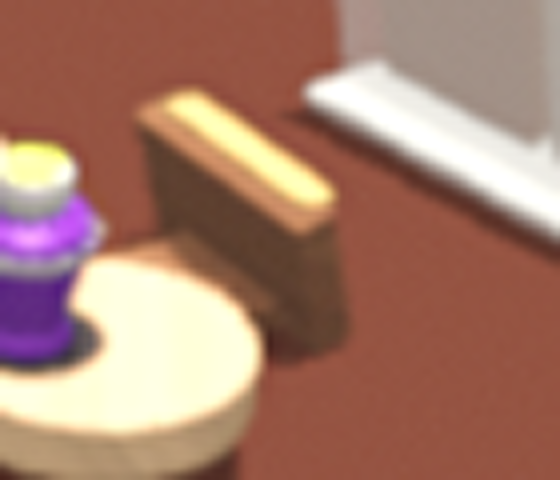

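```bash
python3 - <<'E'
from h import *
A=lambda x,y:np.array((x/8+260-.44,y/8+280-.44)); B=lambda x,y:np.array((x/8+365-.44,y/8+205-.44))
# (cam,px, radial 'r'/'f', lateral sign (+: left of front, i.e. +y), z 't'/'b')
O=[('scene',A(105,271),'r',-1,'t'),('scene',A(515,290),'r',1,'t'),('scene',A(110,507),'f',-1,'b'),('scene',A(503,522),'f',1,'b'),
('side',B(140,112),'r',1,'t'),('side',B(303,232),'r',-1,'t'),('side',B(348,350),'f',-1,'b')]
def f(p,full=False):
    ph,H,rr,rf,w=p[:5];e=[]
    for n,px,a,s,z in O:
        r=rr if a=='r' else rf
        X=[AX[0]+r*np.cos(ph)-s*w*np.sin(ph),AX[1]+r*np.sin(ph)+s*w*np.cos(ph),H if z=='t' else 0.0]
        e+=list(proj(n,X)-px)
    return np.array(e) if full else np.r_[e,(w-.048)*500,(rr-.19)*400,(rf-.22)*400]
s=least_squares(f,[-.1,.057,.19,.22,.048]);print(np.degrees(s.x[0]),s.x[1:],f(s.x,True).reshape(-1,2).round(1).tolist())
# independent: screws line & centre, in front face plane x=.22
for q in [((152,413),(457,430))]:
  for z in(.025,.03):
    a,b=[ray('scene',A(*u),z)[:2] for u in q];m=(a+b)/2-AX;d=b-a;print(z,'mid dir',np.degrees(np.arctan2(m[1],m[0])),'r',np.hypot(*m),'edge normal',np.degrees(np.arctan2(-d[0],d[1])))
# tongue edges at z .012
L=[ray('scene',A(*u),.012)[:2] for u in((300,120),(236,265))];
print([np.round(x,4) for x in L]);
R_=[ray('scene',A(*u),.012)[:2] for u in((458,200),(452,280))];print([np.round(x,4) for x in R_])
for z in(.057,):
    a,b=[ray('scene',A(*u),z)[:2] for u in((130,305),(480,320))];m=(a+b)/2-AX;d=b-a;print('brass top','mid',np.degrees(np.arctan2(m[1],m[0])),np.hypot(*m),'normal',np.degrees(np.arctan2(-d[0],d[1])),np.hypot(*d))
E
```

```text
-7.461379273628933 [0.05306876 0.19033872 0.21673959 0.04755293] [[0.5, -0.2], [-0.3, 0.0], [-0.3, -0.2], [0.4, 0.7], [-0.0, 0.1], [0.1, -0.0], [0.9, -0.4]]
0.025 mid dir -7.562641776390836 r 0.20906707471878747 edge normal -7.6454656197214845
0.03 mid dir -7.357616391790418 r 0.21332389449454744 edge normal -7.645465619721443
[array([ 0.7305, -0.0775]), array([ 0.7811, -0.0938])]
[array([ 0.7621, -0.0372]), array([ 0.7896, -0.0399])]
brass top mid -7.304014260409965 0.20407394736770085 normal -6.818960510247675 0.08096365560648673
```

The front is at about -7.4° and the urn at -43°, so 36° remain. I'll push to a finger angle of about 171°, then finish finely.

```bash
python3 -m handwheel '0 -5 0 0 0 -0.044;-1 -10 0 0 0 -0.078;-1 -15 0 0 0 -0.112;-2 -20 0 0 0 -0.146;-2 -25 0 0 0 -0.18;-3 -30 0 0 0 -0.214;-5 -34 0 0 0 -0.249;-6 -39 0 0 0 -0.283;-7 -44 0 0 0 -0.317;-9 -49 0 0 0 -0.351;-11 -53 0 0 0 -0.385;-13 -58 0 0 0 -0.42'
python3 - <<'E'
from h import *
a=snap('scene','scene8.png');print(sticker('scene',a),state()['joint_positions'])
arc(179,8,.145)
E
```

```text
t: 14.45
eef_pos: [0.4941, -0.0263, 0.0031]
tcp_rot: [[-0.988, 0.156, -0.0], [0.156, 0.988, 0.0], [0.0, 0.0, -1.0]]
force: [-0.9, 0.9, 1.0]
opening: 0.0002
[(np.int32(42), [294.0, 256.2], np.float64(0.0919), np.float64(-19.08))] [-1.15309109e-01  5.69104894e-01  2.10283306e+00 -1.20949125e-04
  4.69762971e-01 -1.53086428e+00]
th 171.14923494828204 xdir 171.1115160417555 r 0.14463072726080578
0 -2 0 0 0 -0.018;0 -5 0 0 0 -0.035;0 -7 0 0 0 -0.052;0 -10 0 0 0 -0.069;-0 -12 0 0 0 -0.086;-0 -15 0 0 0 -0.103;-1 -17 0 0 0 -0.121;-1 -20 0 0 0 -0.138;
```

```bash
python3 -m handwheel '0 -3 0 0 0 -0.018;0 -6 0 0 0 -0.035;0 -9 0 0 0 -0.052;0 -12 0 0 0 -0.075;0 -15 0 0 0 -0.1;-1 -18 0 0 0 -0.125;-1 -21 0 0 0 -0.145;-1 -23 0 0 0 -0.16;-1 -23 0 0 0 -0.16'
python3 - <<'E'
from h import *
a=snap('scene','scene9.png');b=snap('side','side9.png');print(sticker('scene',a))
c=np.hstack([cv2.resize(a[200:350,230:390],(400,375),interpolation=2),cv2.resize(b[180:300,290:418],(400,375),interpolation=2)]);cv2.imwrite('pics/m9.png',c[:,:,::-1])
cv2.imwrite('pics/s9.png',cv2.resize(a[190:340,230:430],None,fx=4,fy=4,interpolation=2)[:,:,::-1])
E
```

```text
t: 15.62
eef_pos: [0.4916, -0.0495, 0.0031]
tcp_rot: [[-1.0, -0.003, 0.0], [-0.003, 1.0, -0.0], [-0.0, -0.0, -1.0]]
force: [-0.8, 0.5, 0.7]
opening: -0.0001
[(np.int32(46), [301.6, 256.7], np.float64(0.0907), np.float64(-9.53))]
```

View pics/s9.png

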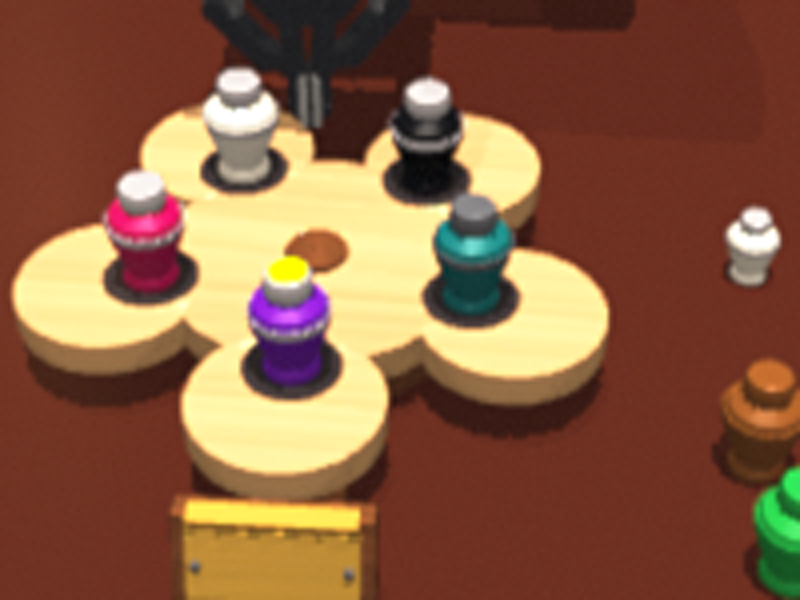

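The purple urn now stands nearly behind the plaque, with its sticker at scene (302,257), and all urns are upright on their rings. I'll fit all five lids for the remainder.

```bash
python3 - <<'E'
from h import *
A=lambda x,y:(x/4+230-.4,y/4+190-.4)
S=[('scene',A(289,270),0),('scene',A(475,207),1),('scene',A(428,91),2),('scene',A(239,81),3),('scene',A(141,184),4),('scene',A(317,250),None)]
p,e=fit(S);print(p,np.degrees(p[2])%360-360,e.round(1).tolist())
b=cv2.imread('pics/side9.png'); cv2.imwrite('pics/s9b.png',cv2.resize(b[180:300,260:420],None,fx=5,fy=5,interpolation=2))
E
```

```text
[ 0.63813847 -0.04873234 -0.16725396] -9.582946214764718 [[-0.3, 0.4], [-0.0, -0.6], [0.1, -0.2], [-0.1, -0.4], [0.1, -0.1], [0.2, 0.9]]
```

View pics/s9b.png

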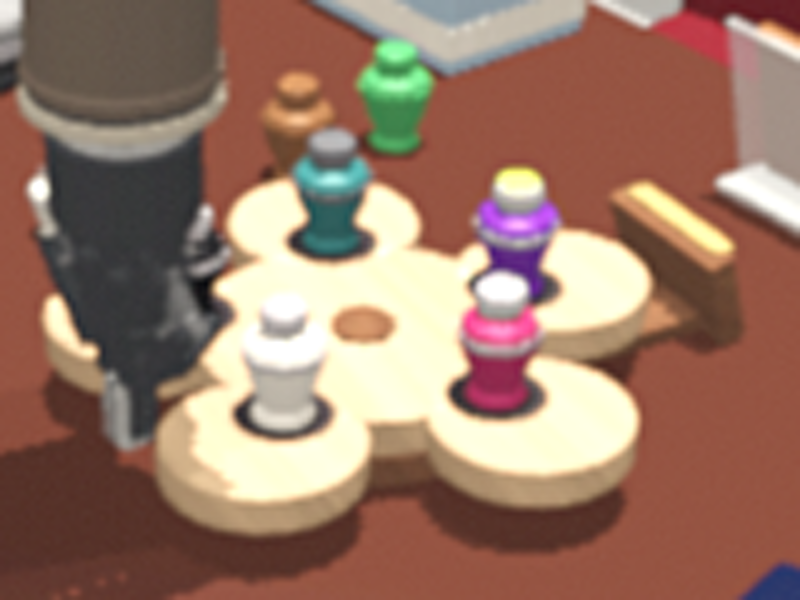

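```bash
python3 -m handwheel '0 -2 0 0 0 -0.01;0 -4 0 0 0 -0.025;0 -5.5 0 0 0 -0.037;0 -5.5 0 0 0 -0.037;0 -5.5 0 0 0 -0.037'
python3 - <<'E'
from h import *
a=snap('scene','scene10.png');print(sticker('scene',a))
cv2.imwrite('pics/s10.png',cv2.resize(a[190:340,230:430],None,fx=4,fy=4,interpolation=2)[:,:,::-1])
E
```

```text
t: 16.35
eef_pos: [0.4916, -0.0548, 0.0031]
tcp_rot: [[-0.999, -0.04, 0.0], [-0.04, 0.999, -0.0], [-0.0, -0.0, -1.0]]
force: [0.2, 0.4, 0.0]
opening: -0.0
[(np.int32(47), [303.1, 256.7], np.float64(0.0905), np.float64(-7.59))]
```

View pics/s10.png

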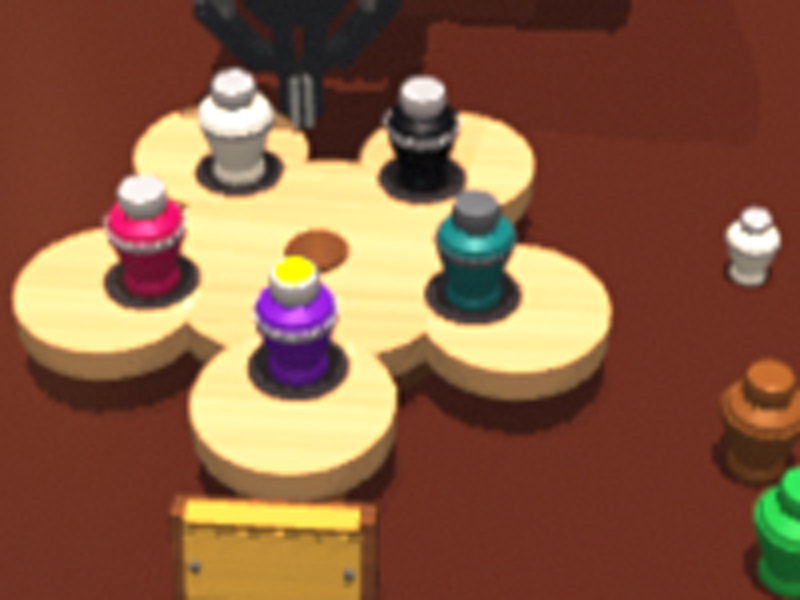

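```bash
python3 -m handwheel '0 4 0 0 0 -0.037;0 9 0 0 0 -0.037;0 9 -15 0 0 -0.037;0 9 -40 0 0 -0.037;0 9 -80 0 0 -0.037;0 9 -130 0 0 -0.037;0 9 -180 0 0 -0.037;0 9 -230 0 0 -0.037;0 9 -280 0 0 -0.037;0 9 -330 0 0 -0.037;0 9 -350 0 0 -0.037;0 9 -350 0 0 -0.037'
python3 - <<'E'
from h import *
a=snap('scene','scene11.png');print(sticker('scene',a),state()['joint_positions'])
snap('wrist','wrist11.png')
E
```

```text
t: 17.9
eef_pos: [0.4915, -0.0458, 0.3555]
tcp_rot: [[-0.997, -0.077, 0.004], [-0.077, 0.997, -0.001], [-0.004, -0.001, -1.0]]
force: [0.5, -0.5, -1.0]
opening: 0.0002
[(np.int32(47), [303.1, 256.7], np.float64(0.0905), np.float64(-7.59))] [-1.54340869e-01  1.20152392e-01  1.72159832e+00 -3.82003105e-05
  1.29845713e+00 -1.80235280e+00]
```

View pics/scene11.png

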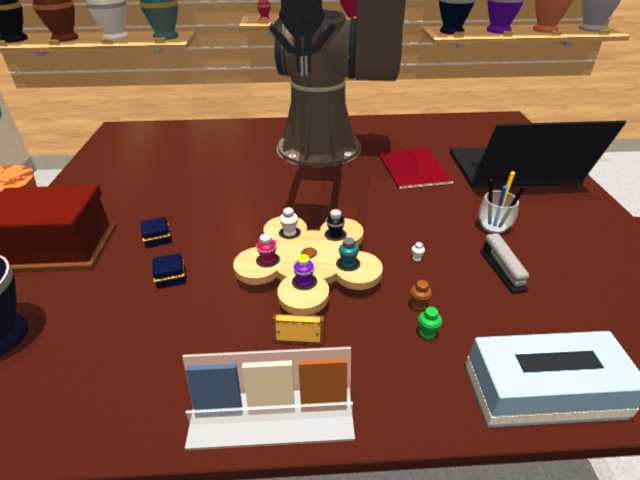

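View pics/wrist11.png

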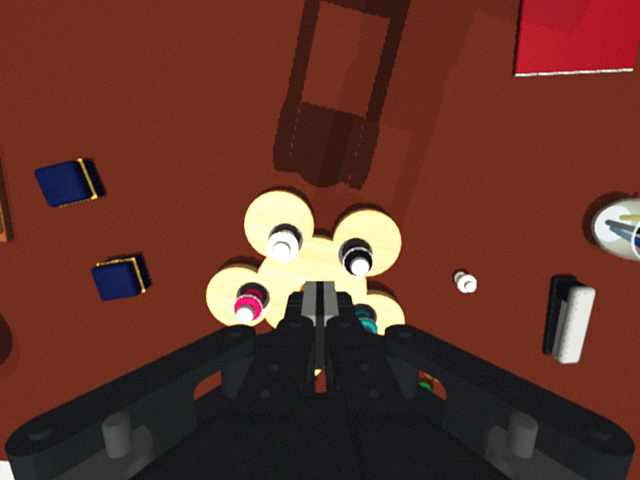

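The arm is clear and nothing else has moved. Next, a look from above with the wrist camera, to measure urn and plaque in one picture.

```bash
python3 -m handwheel '-60 0 0 0 0 0;-120 0 0 0 0 0;-180 0 0 0 0 0;-240 0 0 0 0 0;-300 0 0 0 0 0;-350 0 0 0 0 0;-390 0 0 0 0 0;-390 0 0 0 0 0;-390 0 0 0 0 0;-390 0 0 0 0 0'
python3 - <<'E'
from h import *
snap('wrist','wrist12.png')
im=cv2.imread('pics/wrist12.png')
c=imaging.camera_info('wrist');np.savez('w12.npz',R=c['R'],t=c['t'],K=c['intrinsics'])
E
```

```text
t: 19.25
eef_pos: [0.8791, -0.0159, 0.3538]
tcp_rot: [[-0.997, -0.077, 0.0], [-0.077, 0.997, -0.0], [-0.0, -0.0, -1.0]]
force: [0.3, 0.8, -0.6]
opening: 0.0002
```

View pics/wrist12.png

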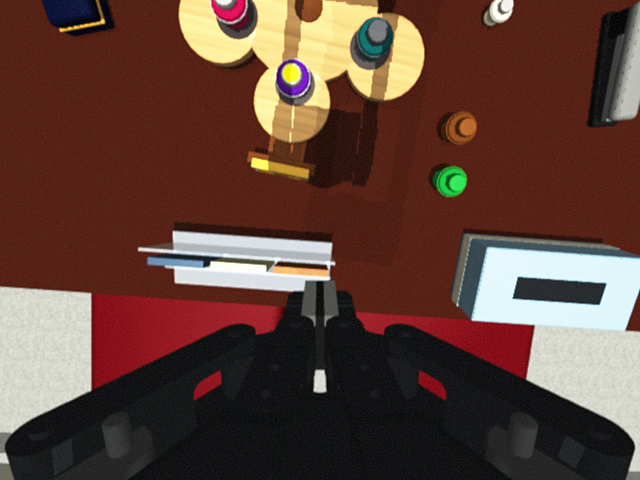

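The wrist view from above shows the hub at (309,7), sticker at (291,74) and plaque at (281,166). I'll enlarge it to measure.

```bash
python3 - <<'E'
import cv2
im=cv2.imread('pics/wrist12.png');cv2.imwrite('pics/w12.png',cv2.resize(im[0:190,215:365],None,fx=3.1,fy=3.1,interpolation=2));cv2.imwrite('pics/w12b.png',cv2.resize(im[130:190,235:325],None,fx=8,fy=8,interpolation=2))
E
```

```text
(no output)
```

View pics/w12b.png

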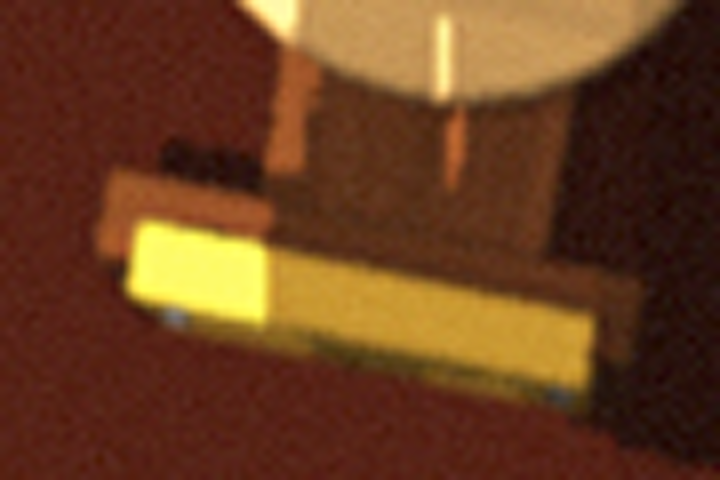

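View pics/w12.png

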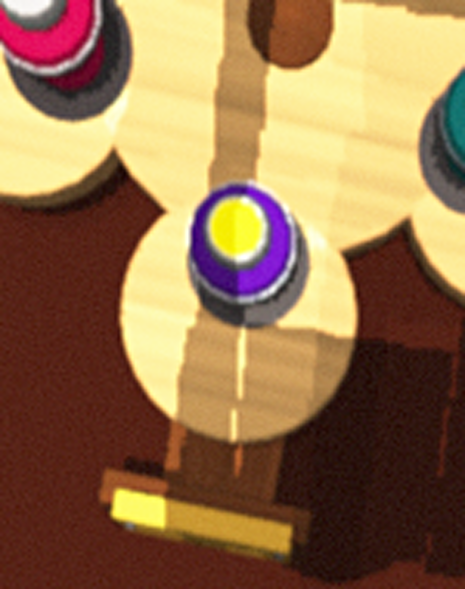

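```bash
python3 - <<'E'
import numpy as np
from scipy.optimize import least_squares
d=np.load('w12.npz');R,t,K=d['R'],d['t'],d['K']
o=-R.T@t
def ray(px,z):
    v=R.T@np.linalg.solve(K,[px[0],px[1],1]);return (o+v*(z-o[2])/v[2])[:2]
B=lambda x,y:(x/8+235-.44,y/8+130-.44);C=lambda x,y:(x/3.1+215-.34,y/3.1-.34)
ang=lambda v:np.degrees(np.arctan2(v[1],v[0]))
st=ray(C(237,229),.111);lc=ray(C(238.5,323),.048);hub=ray(C(290,26),.048)
for H in(.053,.057):
  w=[ray(B(*q),H) for q in((110,168),(640,282))];b=[ray(B(*q),H) for q in((135,220),(595,312))]
  for nm,(l,r) in(('wood',w),('brass',b)):
    e=r-l;n=ang(np.array([e[1],-e[0]]));m=(l+r)/2
    print(H,nm,'mid',m.round(4),'len',np.hypot(*e).round(4),'normal',n.round(2),'mid-from-(.637,-.049)',ang(m-[.637,-.049]).round(2),'m-sticker',ang(m-st).round(2),'m-lobe',ang(m-lc).round(2),'m-hub',ang(m-hub).round(2))
print('sticker',st,ang(st-[.637,-.049]),'lobe',lc,ang(lc-[.637,-.049]),np.hypot(*(lc-[.637,-.049])),'hub',hub,'lobe-hub',ang(lc-hub),'st-hub',ang(st-hub))
E
```

```text
0.053 wood mid [ 0.8274 -0.072 ] len 0.0942 normal -7.42 mid-from-(.637,-.049) -6.89 m-sticker -7.54 m-lobe -7.63 m-hub -7.45
0.053 brass mid [ 0.8345 -0.0735] len 0.0819 normal -6.65 mid-from-(.637,-.049) -7.08 m-sticker -7.84 m-lobe -8.02 m-hub -7.62
0.057 wood mid [ 0.8273 -0.0716] len 0.0934 normal -7.42 mid-from-(.637,-.049) -6.77 m-sticker -7.29 m-lobe -7.3 m-hub -7.33
0.057 brass mid [ 0.8344 -0.0731] len 0.0812 normal -6.65 mid-from-(.637,-.049) -6.95 m-sticker -7.61 m-lobe -7.71 m-hub -7.49
sticker [ 0.73083705 -0.05924603] -6.231415943723724 lobe [ 0.75562874 -0.06240924] -6.4490725289694755 0.11938418811421388 hub [ 0.64100418 -0.04763683] lobe-hub -7.34359754817797 st-hub -7.363582846196803
```

In the same picture the urn lies at -7.35° from the hub and the plaque middle at -7.3° to -7.6°, so they line up to within about half a degree. The hand is clear, so I'll check the other objects against the first picture and hand in.

```bash
python3 - <<'E'
from h import *
a=cv2.imread('pics/scene0.png').astype(int);b=cv2.imread('pics/scene11.png').astype(int)
d=np.abs(a-b).sum(2)>90
for n,(x,y,w,h) in dict(jar=(478,170,45,65),stapler=(482,232,48,60),rings=(138,215,52,72),small=(410,240,16,22),brown_green=(408,278,36,62),plaque=(274,314,52,30),holder=(182,345,175,100)).items(): print(n,d[y:y+h,x:x+w].sum())
print(state()['t'],job.finish_job())
E
```

```text
jar 0
stapler 0
rings 0
small 0
brown_green 0
plaque 5
holder 0
the job is handed in; nothing more can be done
19.3 None
```

The urn with the yellow sticker now stands squarely behind the brass plaque. The hand is away, and the job was handed in at 19.3 s. I turned the display about 115° counter-clockwise by pushing the pearl urn's lobe slowly round with the shut fingers, then raised the arm clear.

**Alignment:** in one wrist picture from above, the urn lies at -7.35° from the hub. The middle of the plaque is at -7.3° to -7.6°, depending on which edge is used. The scene camera gave -7.6° for the sticker against a fitted front of -7.4°. Two plaque measurements disagreed a little more: the brass-edge slope gave -6.7°, and the line from the earlier axis estimate to the plaque gave about -6.9°. In the wrist picture, those same earlier-axis figures put the sticker at -6.2°, so the mismatch is at most about 1°.

**Other things on the table:** the jar, stapler, ring boxes, look-alikes and card holder are unchanged against the first picture, and the plaque region differs by only 5 pixels. All five urns stand upright on their rings.

**What went wrong:** the reported TCP was about 30 mm beyond the real fingertip. Because of that, my first sweep passed above the pearl lobe without contact. I saw it in the pictures, backed up, went lower and repeated the push. The forces I read after each move stayed below about 2.5 N.

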